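# Free the seized latch of a block heater and lift out the block

## Task

The blue latch knob of the block heater is seized with dried salt. Work it back and forth in small arcs, each way just up to where it binds, until it breaks free - never wrench it: the brass collar under it is ruined if you lean on it with more than about 0.4 Nm. Then turn the knob anticlockwise (seen from above) about a radian, so that the steel tongue is well clear of the aluminium block, lift the block out by its black handle and set it gently, upright, inside the blue tray, without disturbing the other things on the bench.

Things in the scene. Friction and masses are not known exactly. Their poses are not given: they have to be found in the camera images.
- heater: White block heater fixed to the bench, 110 x 186 mm, origin at the centre of its underside. Latch housing (92 x 90 mm, top 65 mm up) at its -y end, knob axis at x 0, y -45 mm; well for the block at its +y end, centred at x 0, y +50 mm, floor 20 mm up, blue rim walls 12 mm high, about 3 mm clear of the block.
- knob_grip (a point): Grip point of the blue latch knob, on its vertical axis, 107 mm above the bench; turns with the knob. The knob is an upright fin 16 mm thick (along this point's x), 50 mm long (its y), 36 mm tall, its top 12 mm above this point, its foot 24 mm below it on a round hub 44 mm across.
- tongue_tip (a point): End of the flat steel tongue fixed under the knob's hub, 79 mm from the knob's axis along knob_grip's +y. 16 mm wide, 5 mm thick, its underside 2 mm above the block: it covers the block's edge while the knob reads near 0 and is clear of it above 0.55 rad.
- knob (a joint): Knob angle (rad), 0 with the tongue straight over the block, growing anticlockwise from above, stops at -0.5 and 1.4; rubs with 0.08 Nm, stays put. Seized, it binds on a springy stop somewhere 0.11 to 0.36 rad either side of 0, at another place each swing. Only swings right up to both stops in turn free it, 3 to 6 in all. Free, it runs past 0.46 either way with only its rubbing.
- collar (a joint): Twist (rad) of the brass collar, 60 mm across, crusted with white salt, under the knob; 0 unloaded. It is the springy stop: 4 Nm per rad, twisted the way the bound knob is pushed, by the torque beyond its rubbing. More than 0.09 rad either way (about 0.44 Nm at the knob) ruins it; 0.02 to 0.04 rad is enough for a swing.
- block_handle (a point): Grip centre of the black handle on the loose aluminium tube block (0.25 to 0.5 kg), 71 mm above the block's underside. The handle is an upright fin 14 mm thick (along this point's x), 26 mm long (its y), its foot on the block's top 23 mm below this point, its top 13 mm above. The block is 56 x 64 mm (x, y), 48 mm high without handle.
- block_base (a point): Centre of the aluminium block's underside, z up; 20 mm above the bench while it stands in its well.
- tray: Blue open tray fixed to the bench, 150 x 150 mm outside, 18 mm high, walls and floor 5 mm thick; origin at the centre of its underside.
- wash_bottle: White bottle with a blue cap, 56 mm across, 130 mm high, loose; origin at the centre of its underside. Leave it alone.
- tip_box: Yellow box with a white lid, 77 x 107 mm, 62 mm high, loose; origin at the centre of its underside. Leave it alone.
- jar: Glass jar with a white cap, 60 mm across, 75 mm high, loose; origin at the centre of its underside. Leave it alone.
Not all that is in view belongs to the job. Leave any red look-alike of the part that bears block_handle alone. Of the things that look like the heater, the larger one is meant.

How it is judged:
By the outcome, as a careful person would: the job done as asked, in the order asked, and still so for the second after the job is handed in, with the robot touching nothing.
It also fails if it takes over 72 s, if anything falls off the work surface, if the arm or the gripper's body presses on something with over 40 N, if the wrist force passes 120 N, or if a joint passes its speed limit or range.

## Robot

A 7-joint arm with a two-finger parallel gripper is mounted at the origin on the work surface. World frame = base frame: x ahead of the robot, y to its left, z up, the work surface at z = 0. Lengths are in mm, angles in rad, forces in N, time in s.
With the tool pointing down it reaches from about 400 to 875 mm from the base axis. Payload 4.4 kg.
Tool frame: the origin (TCP) lies at the very end of the fingers, on their centre line; the grasp point (between the pads) lies 19 mm behind it; z points along the fingers, y is the direction in which the jaws open and shut (so a half turn about z gives the same grasp; the last joint's range is limited). The gripper opens to 85 mm and grips with 20 to 120 N. Pads are 22 mm wide; open, the fingers measure 114 mm over their backs; the gripper's body (76 mm by 85 mm) begins 54 mm behind the grasp point. The pads swing forward as they close: fully open they stand 13 mm farther back than shut.
Start: joints at [-1.406, 0.628, 0.038, 1.517, -0.027, 0.996, -0.02], TCP at [148.666, 632.784, 231.313] pointing down, gripper open.
Joint ranges: [-3.06, 3.06], [-0.37, 2.12], [-1.25, 1.32], [0.18, 2.47], [-1.1, 4.24], [0.23, 1.98], [-2.94, 2.94]. Speed limits (rad/s): [2.57, 2.57, 3.14, 3.14, 3.14, 3.14, 3.14].

## Interface

Orientations are given as [roll, pitch, yaw] about the fixed x, y, z axes, in that order (R = Rz(yaw) Ry(pitch) Rx(roll)).
In Python, from cell import ctrl gives the robot as it stands.
- The arm moves only by the shell command python3 -m crank 'ROWS' [OPENING]. ROWS is JSON, a list that holds one entry, the list of rows, each a list of 6 numbers: the shift along the tool's x, y, z in units of 30 mm (1.0 is 30 mm), then the turn, a rotation vector about the tool's x, y, z in units of 6 degrees (1.0 is 6 degrees). In form: [[[tx, ty, tz, rx, ry, rz], ...]]. A call has 1 to 12 rows; each row shifts and turns the pose as measured when the row begins, along the tool's axes as they then stand; what a row does not reach is not made up. A row lasts 1/12 s, in which the tool goes at most 41.7 mm and 7.16 degrees, less where a joint would pass 70% of its speed; a pose out of reach is approached as far as the arm can. A call is refused whole if a number of a shift passes 1 or a number of a turn 1, either way. A call with a gripper value outside its range is refused whole. OPENING is the gripper command: -1 is fully open, 1 is shut, values between are in proportion, set as the call begins (- or left out, the last holds). The fingers move at their own pace and stop on an object; the grip force is fixed at half the most. Time passes only in rows, so rows that do not move let the fingers close. It gives the time, the measured TCP pose, the force and the opening at its end, in the units of the state.
- ctrl.read_state(): the state, without advancing time (a new reading comes with each control period).
- ctrl.get_image(name): name is "side" or "top" or "wrist"; returns a dict with "color" (400x640x3 uint8, red, green, blue), "depth" (400x640 float32, mm along the optical axis (not along the pixel's ray), 0 where there is no reading), "camera_matrix" (3x3 intrinsics, pixels), "k1" (the pictures are not rectified: a ray, as slopes to the right and down, at radius r is drawn at 1 + k1 r^2 times it, then the intrinsics apply), "R" (3x3) and "t" (3): a world point X has camera coordinates R X + t. Camera axes: x right, y down, z forward; pixel columns grow to the right and rows downward; lengths in mm; the calibration is good to about 2 mm. A picture is of the moment at which its call begins.
- ctrl.finish_job(): hands the job in, once; it reports no verdict.
Trained networks look in a picture, given as the dict that the camera call returned (one of the last four; its "shot" number tells which), for a name from the list of things; names that differ only in an ending like _2 or _b are one class to them, and where a whole thing is asked for, a point or a joint stands for the part that bears it (a point fixed in the world has none). Each returns a list of dicts, best first, with "conf" (0 to 1); they miss things now and then, are a little off and sometimes report something else, mostly with a low value. They report only what shows in the picture. A call takes as long as a camera call. They do not tell look-alikes from the thing itself.
- ctrl.search_frame(query, picture): "extent" ([centre column, centre row, width, height] in pixels, round what is visible of it).
The state is a dict: "clock": time; "qpos": joint angles; "qd": joint speeds; "tau": joint torques, N m; "eef_pos": TCP position; "tool_rot": TCP orientation; "force": force on the tool from outside, world axes, zero at the start; "torque": the same for the moment, N m; "width": finger opening in mm.
Only numpy, scipy, OpenCV 4.12 (cv2) and the standard library are available. Lean on these libraries where they do the work, as an engineer would, in place of code of your own. Each camera call takes 0.05 s, during which the arm holds its last target. There are 200 camera calls.

## Working session

There is one attempt and no reset: what is moved stays moved. The work goes in short steps, Python scripts to look and compute and a shell command to move; the robot and the scene stay as the last step left them, time stands still between calls to the robot, and variables do not carry over. Pictures are saved under pics/ and viewed, about 8 in all and at most 12, crops included, and the job is handed in when it is done.

```bash
ls; mkdir -p pics
cat > h.py <<'E'
import numpy as np, cv2
from scipy.spatial.transform import Rotation as Ro
from cell import ctrl
def ray(im,u,v):
    K=np.array(im["camera_matrix"]); d=np.array([[(u-K[0,2])/K[0,0],(v-K[1,2])/K[1,1]]])[0]
    s=d.copy()
    for _ in range(20): s=d/(1+im["k1"]*(s@s))
    return np.array([s[0],s[1],1.])
def atdepth(im,u,v,z): return np.array(im["R"]).T@(ray(im,u,v)*z-np.array(im["t"]))
def atz(im,u,v,h):
    R=np.array(im["R"]);c=-R.T@np.array(im["t"]);d=R.T@ray(im,u,v);return c+d*(h-c[2])/d[2]
def proj(im,X):
    p=np.array(im["R"])@np.array(X)+np.array(im["t"]);s=p[:2]/p[2];s=s*(1+im["k1"]*(s@s));K=np.array(im["camera_matrix"])
    return s[0]*K[0,0]+K[0,2],s[1]*K[1,1]+K[1,2]
def cloud(im):
    K=np.array(im["camera_matrix"]);h,w=im["depth"].shape
    u,v=np.meshgrid(np.arange(w),np.arange(h));d=np.stack([(u-K[0,2])/K[0,0],(v-K[1,2])/K[1,1]],-1);s=d.copy()
    for _ in range(15): s=d/(1+im["k1"]*(s**2).sum(-1,keepdims=True))
    P=np.concatenate([s,np.ones((h,w,1))],-1)*im["depth"][...,None]
    return (P-np.array(im["t"]))@np.array(im["R"])
def save(im,n,crop=None,f=1):
    c=im["color"][...,::-1]
    if crop: c=c[crop[1]:crop[3],crop[0]:crop[2]]
    cv2.imwrite("pics/"+n,cv2.resize(c,None,fx=f,fy=f,interpolation=cv2.INTER_CUBIC))
E
python3 - <<'E'
from h import *
s=ctrl.read_state(); print(s)
im=ctrl.get_image("top"); save(im,"top0.png")
print(np.round(im["camera_matrix"],1),im["k1"],np.round(im["R"],3),np.round(im["t"]))
P=cloud(im)
for q in ["heater","knob_grip","tongue_tip","block_handle","block_base","tray","wash_bottle","tip_box","jar","collar"]:
    for r in ctrl.search_frame(q,im)[:3]:
        u,v=r["extent"][:2]; print(q,round(r["conf"],2),np.round(r["extent"]),np.round(P[int(v),int(u)]))
E
```

```text
pics
{'clock': 0.0, 'qpos': array([-1.40577613,  0.62934613,  0.03841478,  1.51837067, -0.02698549,
        0.99625236, -0.0200175 ]), 'qd': array([-0.00042552, -0.00020396,  0.00050789,  0.00062473,  0.00017764,
       -0.00078012, -0.00051133]), 'tau': array([-4.64225595e-04, -5.63402081e+01,  1.22604545e+00, -1.93449157e+01,
        1.09489143e-02,  1.03272949e-02, -6.99481220e-06]), 'eef_pos': array([148.52487117, 632.17589164, 230.38770982]), 'tool_rot': array([-3.13973350e+00,  2.05586965e-05,  2.91078480e+00]), 'force': array([ 0.13878716, -0.55200816, -0.35063965]), 'torque': array([0.0059457 , 0.0154671 , 0.02013272]), 'width': 85.2253848177713}
[[470.3   0.  317.5]
 [  0.  470.3 199.3]
 [  0.    0.    1. ]] -0.047469088937761486 [[ 0.01  -1.     0.004]
 [-0.983 -0.011 -0.181]
 [ 0.181 -0.002 -0.984]] [  26.  591. 1091.]
heater 0.93 [199. 167.  53.  38.] [675. 332.  41.]
heater 0.85 [258. 231.  82.  65.] [510. 173.  68.]
heater 0.17 [404. 238.  63.  67.] [ 507. -186.    1.]
knob_grip 0.88 [264. 222.  43.  19.] [528. 156. 120.]
knob_grip 0.66 [196. 160.  27.  11.] [683. 331.  79.]
tongue_tip 0.88 [261. 223.  39.  22.] [531. 166.  75.]
tongue_tip 0.62 [197. 160.  28.  10.] [682. 325.  81.]
block_handle 0.83 [185. 264.  38.  27.] [431. 349.  54.]
block_handle 0.69 [255. 296.  28.  26.] [359. 176.  83.]
block_handle 0.67 [236. 233.  34.  27.] [502. 220. 100.]
block_base 0.9 [182. 262.  33.  28.] [437. 347.  81.]
block_base 0.69 [240. 233.  33.  31.] [505. 212.  89.]
block_base 0.62 [254. 295.  32.  29.] [361. 176.  85.]
tray 0.58 [406. 238.  62.  63.] [ 504. -188.    4.]
wash_bottle 0.78 [316. 142.  21.  30.] [722.  38.  98.]
tip_box 0.81 [404. 143.  50.  37.] [ 734. -178.   63.]
tip_box 0.35 [237. 232.  30.  30.] [504. 217. 103.]
jar 0.56 [257. 149.  27.  32.] [711. 184.  73.]
jar 0.21 [262. 223.  41.  20.] [525. 158. 119.]
collar 0.52 [275. 222.  26.  21.] [528. 131. 118.]
```

Run:
```python
from h import *
im=ctrl.get_image("top"); 
a=cv2.resize(im["color"][100:330,150:450],None,fx=2.6,fy=2.6,interpolation=cv2.INTER_CUBIC)
cv2.imwrite("pics/top1.png",a[...,::-1])
```

```text
(no output)
```

View pics/top1.png

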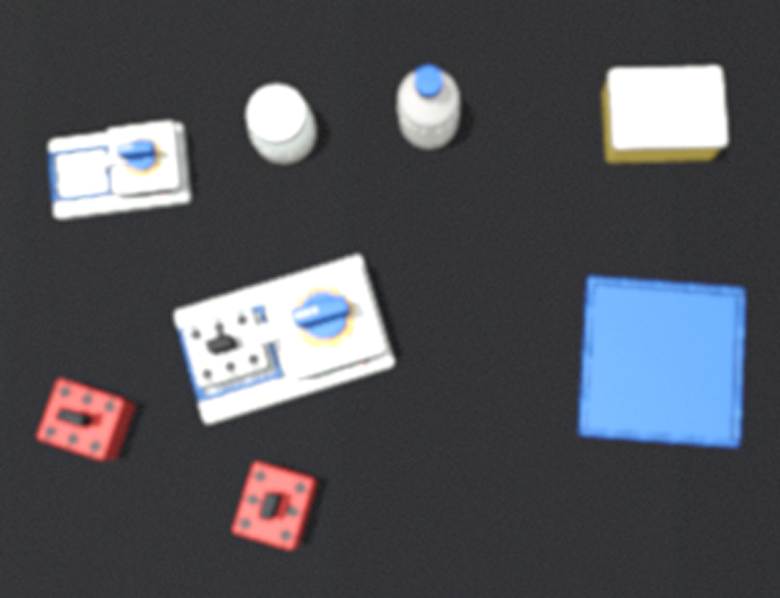

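```bash
python3 -m crank '[[[-1,-0.83,0,0,0,0],[-1,-0.83,0,0,0,0],[-1,-0.83,0,0,0,0],[-1,-0.83,0,0,0,0],[-1,-0.83,0,0,0,0],[-1,-0.83,0,0,0,0],[-1,-0.83,0,0,0,0],[-1,-0.83,0,0,0,0],[-1,-0.83,0,0,0,0],[-1,-0.83,0,0,0,0],[-1,-0.83,0,0,0,0],[-1,-0.83,0,0,0,0]]]'
python3 -m crank '[[[-1,-0.83,0,0,0,0],[-1,-0.83,0,0,0,0],[-1,-0.83,0,0,0,0],[0,0,0,0,0,1],[0,0,0,0,0,1],[0,0,0,0,0,1],[0,0,0,0,0,1],[0,0,0,0,0,1],[0,0,0,0,0,1],[0,0,0,0,0,1],[0,0,0,0,0,1],[0,0,0,0,0,1]]]'
python3 - <<'E'
from h import *
print(ctrl.read_state())
im=ctrl.get_image("wrist"); save(im,"w0.png"); P=cloud(im)
for q in ["heater","knob_grip","tongue_tip","block_handle","block_base"]:
    for r in ctrl.search_frame(q,im)[:3]:
        u,v=r["extent"][:2]; print(q,round(r["conf"],2),np.round(r["extent"]),np.round(P[min(399,int(v)),min(639,int(u))]))
E
```

```text
clock: 1.6
eef_pos: [436.1, 257.0, 228.5]
tool_rot: [3.13, -0.004, 2.933]
force: [0.6, 0.7, -0.7]
width: 85.5
clock: 2.6
eef_pos: [521.8, 143.1, 230.1]
tool_rot: [3.129, -0.005, 1.921]
force: [-0.8, -0.8, -0.0]
width: 85.4
{'clock': 2.6, 'qpos': array([-0.5492193 ,  0.48732765,  0.34392181,  1.84222429, -0.22312713,
        0.8370242 ,  0.25633802]), 'qd': array([-0.24486529,  0.03725664,  0.3737276 ,  0.00542195, -0.23887944,
        0.03069645, -1.0698465 ]), 'tau': array([  1.27186742, -45.12391448,   3.26535635, -17.02872455,
         0.22980714,  -0.08416284,   1.1263987 ]), 'eef_pos': array([521.75675135, 143.14840666, 230.08484039]), 'tool_rot': array([ 3.12906785, -0.00522696,  1.92103929]), 'force': array([-0.78933862, -0.76549362, -0.00874694]), 'torque': array([-0.02939644,  0.04904594, -0.06258939]), 'width': 85.36208424250819}
heater 0.81 [514.  60. 100. 121.] [669. 334.  46.]
heater 0.57 [331. 150. 101. 172.] [520. 182.  76.]
knob_grip 0.89 [535.  64.  47.  70.] [687. 336.  54.]
knob_grip 0.8 [328. 179.  46. 112.] [524. 159. 105.]
tongue_tip 0.68 [331. 151.  99. 175.] [519. 182.  74.]
tongue_tip 0.65 [535.  65.  45.  73.] [682. 331.  64.]
tongue_tip 0.62 [329. 177.  41. 116.] [525. 159.  89.]
block_handle 0.96 [196.  98.  88.  81.] [373. 183.  58.]
block_handle 0.58 [333. 104.  54.  70.] [504. 222. 105.]
block_base 0.9 [195.  99.  88.  81.] [373. 183.  60.]
block_base 0.86 [332. 103.  55.  70.] [503. 223. 105.]
block_base 0.58 [318.   2.   9.   3.] [455. 322.  14.]
```

View pics/w0.png

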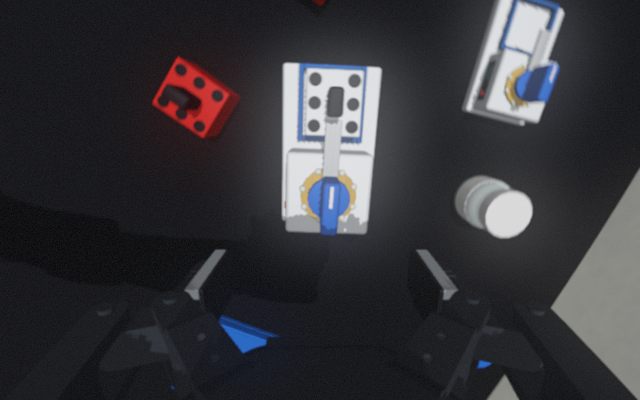

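```bash
cat > fit.py <<'E'
from h import *
def fit(P,m):
    p=P[m][:,:2]; p=p[np.linalg.norm(p-np.median(p,0),axis=1)<45]
    (c,(w,h),a)=cv2.minAreaRect(p.astype(np.float32)); 
    e,V=np.linalg.eigh(np.cov(p.T)); d=V[:,1]; d=d*np.sign(d[1] or 1)
    return len(p),np.round(p.mean(0),1),"rectc",np.round(c,1),np.round((w,h),1),"yaw of long axis as y",round(float(np.arctan2(-d[0],d[1])),3),"z",np.round(np.percentile(P[m][:,2],[5,50,95]),1)
def masks(im,P):
    c=im["color"].astype(int); near=(abs(P[...,0]-520)<110)&(abs(P[...,1]-170)<130)
    blue=c[...,2]-c[...,0]>50
    dark=c.max(-1)<70
    white=(c.min(-1)>110)
    return dict(fin=near&blue&(P[...,2]>108)&(P[...,2]<128), handle=near&dark&(P[...,2]>92)&(P[...,2]<115),
      house=near&white&(P[...,2]>60)&(P[...,2]<69.5), tongue=near&~blue&(P[...,2]>70)&(P[...,2]<80))
E
python3 - <<'E'
from fit import *
for n in ["wrist","top","side"]:
    im=ctrl.get_image(n);P=cloud(im)
    if n=="side": save(im,"side0.png")
    for k,m in masks(im,P).items():
        if m.sum()>8: print(n,k,*fit(P,m))
s=ctrl.read_state();print(s["clock"],s["eef_pos"],s["tool_rot"])
E
```

```text
wrist fin 845 [533.5 136.8] rectc [533.9 135.9] [16.1 49.4] yaw of long axis as y 0.302 z [115.8 119.  120.2]
wrist house 2180 [513.1 165.2] rectc [517.7 168. ] [81.1 87.4] yaw of long axis as y -0.974 z [63.8 65.8 69.1]
wrist tongue 1055 [519.9 181.8] rectc [519.9 181.5] [54.7 78.4] yaw of long axis as y 0.312 z [70.1 75.  76.5]
top fin 64 [534.8 122.3] rectc [536.4 124. ] [16.1 24.2] yaw of long axis as y 0.549 z [112.2 118.1 121. ]
top house 426 [527.3 106.5] rectc [530.5 119.7] [77.3 62.2] yaw of long axis as y -1.568 z [61.3 64.8 68.5]
top tongue 39 [523.  117.1] rectc [525.7 117.5] [25.6 63.2] yaw of long axis as y 1.255 z [70.2 71.3 78.8]
side fin 105 [535.  130.7] rectc [537.  135.2] [19.9 52.3] yaw of long axis as y 0.314 z [109.2 116.7 120.2]
side handle 50 [506.6 222.4] rectc [507.4 226.3] [14.7 28.1] yaw of long axis as y 0.249 z [ 92.9 101.3 105.6]
side house 323 [510.6 127.7] rectc [520.2 133.5] [63.1 85.4] yaw of long axis as y 0.435 z [61.2 65.1 68.8]
side tongue 117 [515.8 192.7] rectc [514.5 190. ] [45.6 75. ] yaw of long axis as y 0.298 z [70.2 73.1 77.9]
3.05 [521.6779577  143.07706701 229.9148189 ] [ 3.1293979  -0.00523394  1.92740401]
```

View pics/side0.png

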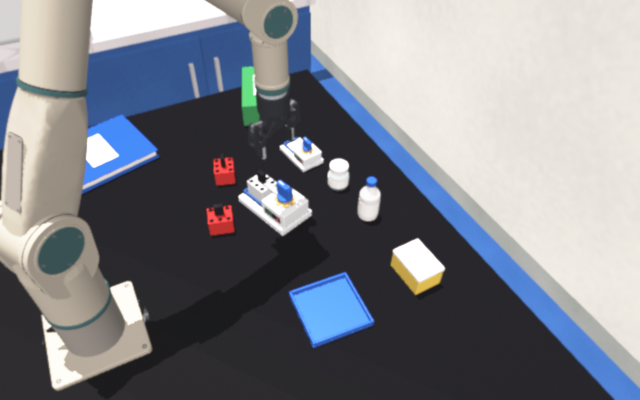

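```bash
python3 -m crank '[[[-0.36,0.3,0,0.12,0,0.5],[0,0,0,0,0,0],[0,0,0.9,0,0,0],[0,0,0.9,0,0,0],[0,0,0.6,0,0,0],[0,0,0,0,0,0],[0,0,0,0,0,0]]]'
python3 - <<'E'
from fit import *
for n in ["wrist","side"]:
    im=ctrl.get_image(n);P=cloud(im)
    for k,m in masks(im,P).items():
        if m.sum()>8: print(n,k,*fit(P,m))
for i in range(3):
    s=ctrl.read_state();print(s["clock"],s["eef_pos"],s["tool_rot"],s["force"],s["torque"])
E
```

```text
clock: 3.63
eef_pos: [534.4, 137.4, 157.3]
tool_rot: [3.138, -0.007, 1.881]
force: [-0.0, -0.2, 0.7]
width: 85.3
wrist fin 1546 [533.8 137.3] rectc [534.4 135.8] [15.8 49.8] yaw of long axis as y 0.299 z [116.2 119.  120.2]
wrist house 3672 [514.1 167.5] rectc [517.6 169.9] [82.3 87.1] yaw of long axis as y -0.985 z [63.9 65.9 69.1]
wrist tongue 1866 [520.4 181.8] rectc [519.7 180.2] [54.9 79. ] yaw of long axis as y 0.325 z [70.1 75.  76.5]
side fin 106 [534.9 130. ] rectc [535.6 133.1] [19.9 49.1] yaw of long axis as y 0.347 z [109.1 116.9 120.9]
side handle 42 [505.2 222.9] rectc [506.5 223.5] [11.3 27.1] yaw of long axis as y 0.206 z [ 93.1 100.7 105.7]
side house 323 [511.3 125.1] rectc [520.7 131.7] [64.8 86.2] yaw of long axis as y 0.412 z [61.1 65.1 68.8]
side tongue 119 [514.9 192.2] rectc [509.9 185.2] [77.7 44.1] yaw of long axis as y 0.306 z [70.2 73.8 78. ]
3.7333 [534.84428954 137.52081468 158.10283024] [ 3.13681455 -0.00746803  1.88118956] [0.31917871 0.37145824 0.8730697 ] [ 0.00570928 -0.01873751 -0.01705863]
3.7333 [534.84428954 137.52081468 158.10283024] [ 3.13681455 -0.00746803  1.88118956] [0.31917871 0.37145824 0.8730697 ] [ 0.00570928 -0.01873751 -0.01705863]
3.7333 [534.84428954 137.52081468 158.10283024] [ 3.13681455 -0.00746803  1.88118956] [0.31917871 0.37145824 0.8730697 ] [ 0.00570928 -0.01873751 -0.01705863]
```

```bash
python3 -m crank '[[[-0.05,0,0.7,0,0,0.1],[0,0,0.8,0,0,0],[0,0,0.7,0,0,0],[0,0,0,0,0,0],[0,0,0,0,0,0]]]'
```

```text
clock: 4.15
eef_pos: [541.8, 138.8, 98.1]
tool_rot: [3.121, -0.008, 1.873]
force: [-0.0, 0.2, 0.3]
width: 85.5
```

```bash
python3 -m crank '[[[-0.02,-0.26,0.1,0.2,0,0],[0,0,0,0,0,0],[0,0,0,0,0,0]]]'
```

```text
clock: 4.4
eef_pos: [536.2, 136.2, 98.9]
tool_rot: [3.138, -0.008, 1.874]
force: [0.5, 1.0, 0.5]
width: 85.7
```

```bash
python3 -m crank '[[[0.03,-0.08,0.3,0,0,0],[0,0,0,0,0,0],[0,0,0,0,0,0]]]'; python3 -m crank '[[[0,0,0,0,0,0],[0,0,0,0,0,0],[0,0,0,0,0,0],[0,0,0,0,0,0],[0,0,0,0,0,0],[0,0,0,0,0,0],[0,0,0,0,0,0],[0,0,0,0,0,0]]]' 1
python3 - <<'E'
from h import *
s=ctrl.read_state();print(s["eef_pos"],s["tool_rot"],s["force"],s["torque"],s["width"])
E
```

```text
clock: 4.65
eef_pos: [535.0, 136.9, 91.4]
tool_rot: [3.134, -0.008, 1.874]
force: [-0.6, -0.2, 0.1]
width: 85.2
clock: 5.32
eef_pos: [534.7, 136.9, 91.7]
tool_rot: [3.134, -0.008, 1.874]
force: [-0.2, -0.2, -0.4]
width: 14.9
[534.66268027 136.89742171  91.70895065] [ 3.13441156 -0.00792744  1.87398644] [-0.16179272 -0.15059349 -0.44349828] [-0.11602806  0.09816283 -0.02059662] 14.936281335209987
```

```bash
cat > chk.py <<'E'
from cell import ctrl
import sys
s=ctrl.read_state();tz=s["torque"][2]
print("t %.2f yaw %.4f tz %.3f pos %s"%(s["clock"],s["tool_rot"][2],tz,s["eef_pos"].round(1)),flush=True)
sys.exit(abs(tz)>float(sys.argv[1]))
E
g(){ python3 chk.py $1; }
python3 -m crank '[[[0,0,0,0,0,-0.25],[0,0,0,0,0,0]]]' >/dev/null; g 0.17 && python3 -m crank '[[[0,0,0,0,0,-0.25],[0,0,0,0,0,0]]]'>/dev/null; g 0.17 && python3 -m crank '[[[0,0,0,0,0,-0.25]]]'>/dev/null; g .17
```

```text
t 5.48 yaw 1.9024 tz 0.105 pos [534.7 136.9  91.7]
t 5.48 yaw 1.9024 tz 0.105 pos [534.7 136.9  91.7]
t 5.48 yaw 1.9024 tz 0.105 pos [534.7 136.9  91.7]False
False
False
```

```bash
sed -i 's/sys.exit(\(.*\))$/sys.exit(int(\1))/' chk.py
g(){ python3 chk.py $1; }
python3 -m crank '[[[0,0,0,0,0,-0.25]]]' >/dev/null; g 0.19 && python3 -m crank '[[[0,0,0,0,0,-0.25]]]'>/dev/null && g 0.19 && python3 -m crank '[[[0,0,0,0,0,-0.25]]]'>/dev/null && g .19
```

```text
t 5.57 yaw 1.9296 tz -0.108 pos [534.7 136.9  91.7]
t 5.65 yaw 1.9582 tz -0.055 pos [534.6 136.9  91.7]
t 5.73 yaw 1.9872 tz -0.057 pos [534.6 136.9  91.7]
```

```bash
g(){ python3 chk.py $1; }
python3 -m crank '[[[0,0,0,0,0,-0.2]]]' >/dev/null; g 0.17 && python3 -m crank '[[[0,0,0,0,0,-0.2]]]'>/dev/null && g 0.17 && python3 -m crank '[[[0,0,0,0,0,-0.2]]]'>/dev/null && g .17 && python3 -m crank '[[[0,0,0,0,0,-0.2]]]'>/dev/null && g .17 && python3 -m crank '[[[0,0,0,0,0,-0.2]]]'>/dev/null && g .17 && python3 -m crank '[[[0,0,0,0,0,-0.2]]]'>/dev/null && g .17 && python3 -m crank '[[[0,0,0,0,0,-0.2]]]'>/dev/null && g .17
```

```text
t 5.82 yaw 2.0108 tz -0.123 pos [534.6 136.9  91.7]
t 5.90 yaw 2.0341 tz -0.128 pos [534.6 136.9  91.7]
t 5.98 yaw 2.0572 tz -0.144 pos [534.6 136.8  91.7]
t 6.07 yaw 2.0801 tz -0.198 pos [534.6 136.8  91.7]
```

```bash
g(){ python3 chk.py $1; }
python3 -m crank '[[[0,0,0,0,0,-0.12]]]' >/dev/null; g 0.22;  python3 -m crank '[[[0,0,0,0,0,0]]]' >/dev/null; g 0.22
```

```text
t 6.15 yaw 2.0943 tz -0.244 pos [534.6 136.9  91.7]
t 6.23 yaw 2.0951 tz -0.108 pos [534.6 136.8  91.7]
```

```bash
g(){ python3 chk.py $1; }
python3 -m crank '[[[0,0,0,0,0,0.3],[0,0,0,0,0,0.3],[0,0,0,0,0,0.3],[0,0,0,0,0,0.3]]]' >/dev/null; g 0.17 && python3 -m crank '[[[0,0,0,0,0,0.3],[0,0,0,0,0,0.3],[0,0,0,0,0,0.3]]]'>/dev/null && g 0.17 && python3 -m crank '[[[0,0,0,0,0,0.3]]]'>/dev/null && g .17 && python3 -m crank '[[[0,0,0,0,0,0.25]]]'>/dev/null && g .17 && python3 -m crank '[[[0,0,0,0,0,0.2]]]'>/dev/null && g .17 && python3 -m crank '[[[0,0,0,0,0,0.2]]]'>/dev/null && g .17 && python3 -m crank '[[[0,0,0,0,0,0.2]]]'>/dev/null && g .17 && python3 -m crank '[[[0,0,0,0,0,0.2]]]'>/dev/null && g .17 && python3 -m crank '[[[0,0,0,0,0,0.2]]]'>/dev/null && g .17 && python3 -m crank '[[[0,0,0,0,0,0.2]]]'>/dev/null && g .17 && python3 -m crank '[[[0,0,0,0,0,0.2]]]'>/dev/null && g .17
```

```text
t 6.57 yaw 1.9607 tz 0.120 pos [534.6 136.9  91.7]
t 6.82 yaw 1.8567 tz 0.087 pos [534.7 136.9  91.7]
t 6.90 yaw 1.8219 tz 0.158 pos [534.7 136.9  91.7]
t 6.98 yaw 1.7924 tz 0.073 pos [534.8 136.9  91.7]
t 7.07 yaw 1.7688 tz 0.070 pos [534.8 136.9  91.7]
t 7.15 yaw 1.7454 tz 0.045 pos [534.8 136.9  91.7]
t 7.23 yaw 1.7223 tz 0.055 pos [534.8 136.9  91.7]
t 7.32 yaw 1.6990 tz 0.134 pos [534.8 136.9  91.7]
t 7.40 yaw 1.6758 tz 0.133 pos [534.8 136.9  91.7]
t 7.48 yaw 1.6525 tz 0.138 pos [534.9 136.9  91.7]
t 7.57 yaw 1.6292 tz 0.122 pos [534.9 136.9  91.7]
```

```bash
g(){ python3 chk.py $1; }
python3 -m crank '[[[0,0,0,0,0,0.18]]]'>/dev/null && g .18 && python3 -m crank '[[[0,0,0,0,0,0.18]]]'>/dev/null && g .18 && python3 -m crank '[[[0,0,0,0,0,0.18]]]'>/dev/null && g .18 && python3 -m crank '[[[0,0,0,0,0,0.18]]]'>/dev/null && g .18 && python3 -m crank '[[[0,0,0,0,0,0.18]]]'>/dev/null && g .18 && python3 -m crank '[[[0,0,0,0,0,0.18]]]'>/dev/null && g .18
```

```text
t 7.65 yaw 1.6081 tz 0.061 pos [534.9 136.9  91.7]
t 7.73 yaw 1.5871 tz 0.052 pos [534.9 136.9  91.7]
t 7.82 yaw 1.5662 tz 0.095 pos [534.9 136.9  91.7]
t 7.90 yaw 1.5454 tz 0.059 pos [534.9 136.9  91.7]
t 7.98 yaw 1.5244 tz 0.160 pos [534.9 136.9  91.7]
t 8.07 yaw 1.5037 tz 0.184 pos [535.  136.9  91.7]
```

```bash
g(){ python3 chk.py $1; }
python3 -m crank '[[[0,0,0,0,0,0.12]]]'>/dev/null && g .2 && python3 -m crank '[[[0,0,0,0,0,0.1]]]'>/dev/null && g .2
```

```text
t 8.15 yaw 1.4897 tz 0.189 pos [535.  136.9  91.7]
t 8.23 yaw 1.4781 tz 0.206 pos [535.  136.9  91.7]
```

```bash
g(){ python3 chk.py $1; }
python3 -m crank '[[[0,0,0,0,0,0.1]]]'>/dev/null ; g .2
python3 -m crank '[[[0,0,0,0,0,-0.3],[0,0,0,0,0,-0.4],[0,0,0,0,0,-0.4],[0,0,0,0,0,-0.4],[0,0,0,0,0,-0.4],[0,0,0,0,0,-0.4],[0,0,0,0,0,-0.4],[0,0,0,0,0,-0.4],[0,0,0,0,0,-0.4],[0,0,0,0,0,-0.4]]]' >/dev/null; g .17 && python3 -m crank '[[[0,0,0,0,0,-0.3],[0,0,0,0,0,-0.25]]]'>/dev/null && g 0.17 && python3 -m crank '[[[0,0,0,0,0,-0.2]]]'>/dev/null && g .17 && python3 -m crank '[[[0,0,0,0,0,-0.2]]]'>/dev/null && g .17 && python3 -m crank '[[[0,0,0,0,0,-0.2]]]'>/dev/null && g .17 && python3 -m crank '[[[0,0,0,0,0,-0.2]]]'>/dev/null && g .17 && python3 -m crank '[[[0,0,0,0,0,-0.2]]]'>/dev/null && g .17 && python3 -m crank '[[[0,0,0,0,0,-0.2]]]'>/dev/null && g .17 && python3 -m crank '[[[0,0,0,0,0,-0.2]]]'>/dev/null && g .17 && python3 -m crank '[[[0,0,0,0,0,-0.2]]]'>/dev/null && g .17
```

```text
t 8.32 yaw 1.4669 tz 0.231 pos [535.  136.9  91.7]
t 9.15 yaw 1.8964 tz -0.094 pos [534.7 136.9  91.7]
t 9.32 yaw 1.9584 tz -0.106 pos [534.6 136.9  91.7]
t 9.40 yaw 1.9811 tz -0.086 pos [534.7 136.9  91.7]
t 9.48 yaw 2.0039 tz -0.103 pos [534.6 136.9  91.7]
t 9.57 yaw 2.0267 tz -0.076 pos [534.6 136.8  91.7]
t 9.65 yaw 2.0497 tz -0.074 pos [534.6 136.9  91.7]
t 9.73 yaw 2.0728 tz -0.111 pos [534.6 136.9  91.7]
t 9.82 yaw 2.0959 tz -0.072 pos [534.5 136.8  91.7]
t 9.90 yaw 2.1191 tz -0.087 pos [534.5 136.9  91.7]
t 9.98 yaw 2.1424 tz -0.104 pos [534.5 136.8  91.7]
```

```bash
g(){ python3 chk.py $1; }
python3 -m crank '[[[0,0,0,0,0,-0.18]]]'>/dev/null && g .18 && python3 -m crank '[[[0,0,0,0,0,-0.18]]]'>/dev/null && g .18 && python3 -m crank '[[[0,0,0,0,0,-0.18]]]'>/dev/null && g .18 && python3 -m crank '[[[0,0,0,0,0,-0.18]]]'>/dev/null && g .18 && python3 -m crank '[[[0,0,0,0,0,-0.18]]]'>/dev/null && g .18 && python3 -m crank '[[[0,0,0,0,0,-0.18]]]'>/dev/null && g .18 && python3 -m crank '[[[0,0,0,0,0,-0.18]]]'>/dev/null && g .18
```

```text
t 10.07 yaw 2.1635 tz -0.085 pos [534.5 136.8  91.7]
t 10.15 yaw 2.1844 tz -0.060 pos [534.5 136.8  91.7]
t 10.23 yaw 2.2053 tz -0.099 pos [534.5 136.8  91.7]
t 10.32 yaw 2.2263 tz -0.136 pos [534.5 136.8  91.7]
t 10.40 yaw 2.2472 tz -0.082 pos [534.5 136.8  91.7]
t 10.48 yaw 2.2680 tz -0.153 pos [534.4 136.8  91.7]
t 10.57 yaw 2.2887 tz -0.139 pos [534.4 136.8  91.7]
```

```bash
g(){ python3 chk.py $1; }
python3 -m crank '[[[0,0,0,0,0,-0.12]]]'>/dev/null && g .19 && python3 -m crank '[[[0,0,0,0,0,-0.12]]]'>/dev/null && g .19 && python3 -m crank '[[[0,0,0,0,0,-0.12]]]'>/dev/null && g .19 && python3 -m crank '[[[0,0,0,0,0,-0.12]]]'>/dev/null && g .19
```

```text
t 10.65 yaw 2.3027 tz -0.195 pos [534.4 136.8  91.7]
```

```bash
g(){ python3 chk.py $1; }
python3 -m crank '[[[0,0,0,0,0,-0.1]]]'>/dev/null && g .25 && python3 -m crank '[[[0,0,0,0,0,-0.1]]]'>/dev/null && g .21
```

```text
t 10.73 yaw 2.3142 tz -0.229 pos [534.4 136.8  91.7]
t 10.82 yaw 2.3253 tz -0.326 pos [534.4 136.8  91.7]
```

```bash
g(){ python3 chk.py $1; }
python3 -m crank '[[[0,0,0,0,0,0.3],[0,0,0,0,0,0.4],[0,0,0,0,0,0.4],[0,0,0,0,0,0.4],[0,0,0,0,0,0.4],[0,0,0,0,0,0.4],[0,0,0,0,0,0.4],[0,0,0,0,0,0.4],[0,0,0,0,0,0.4],[0,0,0,0,0,0.4],[0,0,0,0,0,0.4]]]' >/dev/null; g .19 && python3 -m crank '[[[0,0,0,0,0,0.3],[0,0,0,0,0,0.25]]]'>/dev/null && g 0.19 && python3 -m crank '[[[0,0,0,0,0,0.2]]]'>/dev/null && g .19 && python3 -m crank '[[[0,0,0,0,0,0.2]]]'>/dev/null && g .19 && python3 -m crank '[[[0,0,0,0,0,0.2]]]'>/dev/null && g .19 && python3 -m crank '[[[0,0,0,0,0,0.2]]]'>/dev/null && g .19 && python3 -m crank '[[[0,0,0,0,0,0.2]]]'>/dev/null && g .19 && python3 -m crank '[[[0,0,0,0,0,0.2]]]'>/dev/null && g .19 && python3 -m crank '[[[0,0,0,0,0,0.2]]]'>/dev/null && g .19 && python3 -m crank '[[[0,0,0,0,0,0.2]]]'>/dev/null && g .19&& python3 -m crank '[[[0,0,0,0,0,0.2]]]'>/dev/null && g .19 && python3 -m crank '[[[0,0,0,0,0,0.2]]]'>/dev/null && g .19
```

```text
t 11.73 yaw 1.8522 tz 0.087 pos [534.7 136.9  91.7]
t 11.90 yaw 1.7902 tz 0.103 pos [534.7 136.9  91.7]
t 11.98 yaw 1.7675 tz 0.112 pos [534.8 136.9  91.7]
t 12.07 yaw 1.7448 tz 0.125 pos [534.8 136.9  91.7]
t 12.15 yaw 1.7222 tz 0.124 pos [534.8 136.9  91.7]
t 12.23 yaw 1.6995 tz 0.255 pos [534.8 136.9  91.7]
```

```bash
g(){ python3 chk.py $1; }
python3 -m crank '[[[0,0,0,0,0,0.1]]]'>/dev/null && g .27 && python3 -m crank '[[[0,0,0,0,0,0.1]]]'>/dev/null && g .21
```

```text
t 12.32 yaw 1.6876 tz 0.239 pos [534.8 136.9  91.7]
t 12.40 yaw 1.6763 tz 0.265 pos [534.9 136.9  91.7]
```

```bash
g(){ python3 chk.py $1; }
python3 -m crank '[[[0,0,0,0,0,-0.3],[0,0,0,0,0,-0.4],[0,0,0,0,0,-0.4],[0,0,0,0,0,-0.4],[0,0,0,0,0,-0.4],[0,0,0,0,0,-0.4],[0,0,0,0,0,-0.3]]]' >/dev/null; g .19 && python3 -m crank '[[[0,0,0,0,0,-0.2]]]'>/dev/null && g .19 && python3 -m crank '[[[0,0,0,0,0,-0.2]]]'>/dev/null && g .19 && python3 -m crank '[[[0,0,0,0,0,-0.2]]]'>/dev/null && g .19 && python3 -m crank '[[[0,0,0,0,0,-0.2]]]'>/dev/null && g .19 && python3 -m crank '[[[0,0,0,0,0,-0.2]]]'>/dev/null && g .19 && python3 -m crank '[[[0,0,0,0,0,-0.2]]]'>/dev/null && g .19 && python3 -m crank '[[[0,0,0,0,0,-0.2]]]'>/dev/null && g .19 && python3 -m crank '[[[0,0,0,0,0,-0.2]]]'>/dev/null && g .19&& python3 -m crank '[[[0,0,0,0,0,-0.2]]]'>/dev/null && g .19 && python3 -m crank '[[[0,0,0,0,0,-0.2]]]'>/dev/null && g .19&& python3 -m crank '[[[0,0,0,0,0,-0.2]]]'>/dev/null && g .19 && python3 -m crank '[[[0,0,0,0,0,-0.2]]]'>/dev/null && g .19&& python3 -m crank '[[[0,0,0,0,0,-0.2]]]'>/dev/null && g .19 && python3 -m crank '[[[0,0,0,0,0,-0.2]]]'>/dev/null && g .19
```

```text
t 12.98 yaw 1.9631 tz -0.095 pos [534.6 136.9  91.7]
t 13.07 yaw 1.9859 tz -0.048 pos [534.6 136.9  91.7]
t 13.15 yaw 2.0083 tz -0.108 pos [534.6 136.9  91.7]
t 13.23 yaw 2.0310 tz -0.075 pos [534.6 136.8  91.7]
t 13.32 yaw 2.0538 tz -0.169 pos [534.5 136.8  91.7]
t 13.40 yaw 2.0768 tz -0.092 pos [534.5 136.8  91.7]
t 13.48 yaw 2.1000 tz -0.098 pos [534.6 136.9  91.7]
t 13.57 yaw 2.1232 tz -0.107 pos [534.5 136.9  91.7]
t 13.65 yaw 2.1463 tz -0.131 pos [534.5 136.8  91.7]
t 13.73 yaw 2.1696 tz -0.160 pos [534.5 136.8  91.7]
t 13.82 yaw 2.1929 tz -0.091 pos [534.5 136.8  91.7]
t 13.90 yaw 2.2161 tz -0.069 pos [534.5 136.8  91.7]
t 13.98 yaw 2.2393 tz -0.123 pos [534.5 136.8  91.7]
t 14.07 yaw 2.2626 tz -0.050 pos [534.4 136.8  91.7]
t 14.15 yaw 2.2859 tz -0.146 pos [534.4 136.8  91.7]
```

```bash
g(){ python3 chk.py $1; }
python3 -m crank '[[[0,0,0,0,0,-0.15]]]'>/dev/null && g .19 && python3 -m crank '[[[0,0,0,0,0,-0.15]]]'>/dev/null && g .19 && python3 -m crank '[[[0,0,0,0,0,-0.15]]]'>/dev/null && g .19 && python3 -m crank '[[[0,0,0,0,0,-0.15]]]'>/dev/null && g .19&& python3 -m crank '[[[0,0,0,0,0,-0.15]]]'>/dev/null && g .19&& python3 -m crank '[[[0,0,0,0,0,-0.15]]]'>/dev/null && g .19&& python3 -m crank '[[[0,0,0,0,0,-0.15]]]'>/dev/null && g .19
```

```text
t 14.23 yaw 2.3038 tz -0.046 pos [534.4 136.8  91.7]
t 14.32 yaw 2.3212 tz -0.054 pos [534.4 136.7  91.7]
t 14.40 yaw 2.3386 tz -0.078 pos [534.4 136.8  91.7]
t 14.48 yaw 2.3561 tz -0.053 pos [534.4 136.8  91.7]
t 14.57 yaw 2.3735 tz -0.089 pos [534.3 136.8  91.7]
t 14.65 yaw 2.3909 tz -0.046 pos [534.3 136.7  91.7]
t 14.73 yaw 2.4084 tz -0.064 pos [534.4 136.7  91.7]
```

```bash
g(){ python3 chk.py $1; }
python3 -m crank '[[[0,0,0,0,0,-0.4],[0,0,0,0,0,-0.4],[0,0,0,0,0,-0.4],[0,0,0,0,0,-0.4]]]'>/dev/null && g .2 && python3 -m crank '[[[0,0,0,0,0,-0.4],[0,0,0,0,0,-0.4],[0,0,0,0,0,-0.4],[0,0,0,0,0,-0.4]]]'>/dev/null && g .2 && python3 -m crank '[[[0,0,0,0,0,-0.4],[0,0,0,0,0,-0.4],[0,0,0,0,0,-0.4],[0,0,0,0,0,-0.4]]]'>/dev/null && g .2
python3 -m crank '[[[0,0,0,0,0,0],[0,0,0,0,0,0]]]';  python3 - <<'E'
from h import *
s=ctrl.read_state();print(s["qpos"],s["force"],s["torque"])
E
```

```text
t 15.07 yaw 2.5869 tz -0.063 pos [534.3 136.6  91.7]
t 15.40 yaw 2.7665 tz -0.112 pos [534.2 136.5  91.7]
t 15.73 yaw 2.9460 tz -0.116 pos [534.2 136.4  91.7]
clock: 15.9
eef_pos: [534.2, 136.4, 91.7]
tool_rot: [3.132, 0.002, 2.948]
force: [0.1, 0.5, 0.1]
width: 14.9
[-0.27359298  0.68300947 -0.03408857  1.92019242  0.02681796  0.53267669
  1.05435056] [0.05768046 0.54954709 0.10234278] [-0.14802121  0.37262455  0.00581406]
```

```bash
python3 -m crank '[[[0,0,0,0,0,0],[0,0,0,0,0,0],[0,0,0,0,0,0],[0,0,0,0,0,0],[0,0,0,0,0,0]]]' -1
python3 -m crank '[[[0,0,-0.8,0,0,0],[0,0,-1,0,0,0],[0,0,-1,0,0,0],[0,0,-1,0,0,0],[0,0,-0.5,0,0,0]]]'
python3 -m crank '[[[0,0,0,0,0,1],[0,0,0,0,0,1],[0,0,0,0,0,1],[0,0,0,0,0,1],[0,0,0,0,0,1],[0,0,0,0,0,1],[0,0,0,0,0,1],[0,0,0,0,0,1],[0,0,0,0,0,1],[0,0,0,0,0,0.7],[0,0,0,0,0,0]]]'
python3 - <<'E'
from fit import *
s=ctrl.read_state();print(s["clock"],s["eef_pos"],s["tool_rot"],s["width"])
im=ctrl.get_image("wrist");P=cloud(im);save(im,"w1.png")
for k,m in masks(im,P).items():
        if m.sum()>8: print(k,*fit(P,m))
c=im["color"].astype(int)
m=(c.max(-1)<75)&(P[...,2]>85)&(np.hypot(P[...,0]-505,P[...,1]-226)<35); print(m.sum(),*fit(P,m))
m=(P[...,2]>60)&(P[...,2]<72)&(c.min(-1)>60)&(np.hypot(P[...,0]-505,P[...,1]-226)<45)&((P[...,:2]-[534,136.3])@[-.3,.95]>58); print(m.sum(),*fit(P,m))
E
```

```text
clock: 16.32
eef_pos: [534.7, 136.5, 91.8]
tool_rot: [3.131, 0.003, 2.946]
force: [-0.3, 0.2, 0.6]
width: 74.4
clock: 16.73
eef_pos: [530.7, 134.6, 221.1]
tool_rot: [3.137, -0.007, 2.946]
force: [1.5, -0.4, 0.0]
width: 85.9
clock: 17.65
eef_pos: [533.5, 135.7, 228.7]
tool_rot: [3.131, -0.009, 1.878]
force: [-0.5, -0.1, -0.2]
width: 85.3
17.65 [533.48029373 135.72458803 228.65352141] [ 3.13122852 -0.00867807  1.87849288] 85.33860053752328
fin 913 [534.8 137. ] rectc [534.1 135.7] [16.2 49. ] yaw of long axis as y 1.357 z [112.3 118.9 120.3]
house 2703 [521.3 176.5] rectc [518.  174.7] [86.9 79.8] yaw of long axis as y -1.566 z [63.9 66.  69.1]
tongue 980 [486.9 145.6] rectc [498.8 154.9] [61.4 73.4] yaw of long axis as y 1.417 z [70.2 75.  76.4]
845 845 [510.7 201. ] rectc [510.4 217.8] [ 1.7 33.9] yaw of long axis as y 0.046 z [372.3 372.3 372.3]
3427 3427 [505.5 225.2] rectc [505.7 224.9] [56.4 64.4] yaw of long axis as y 0.258 z [67.  68.5 69.7]
```

View pics/w1.png

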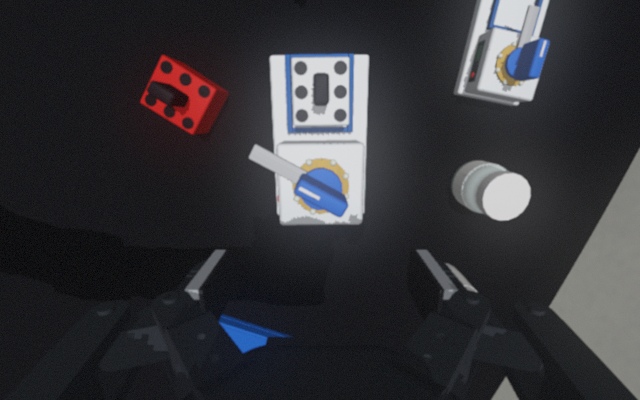

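```bash
python3 -m crank '[[[0.78,0,0,0.1,0,0.15],[0.78,0,0,0,0,0],[0.78,0,0,0,0,0],[0.78,0,0,0,0,0],[0,0,0,0,0,0],[0,0,0.8,0,0,0],[0,0,0.8,0,0,0],[0,0,0.8,0,0,0],[0,0,0.7,0,0,0],[0,0,0,0,0,0],[0,0,0,0,0,0]]]'
python3 - <<'E'
from fit import *
im=ctrl.get_image("wrist");P=cloud(im);save(im,"w2.png",(170,0,470,260),2.2)
for X in [(505.7,225,104),(505.7,225,68)]: print(proj(im,X))
for q in ["block_handle"]:
    for r in ctrl.search_frame(q,im)[:3]: print(r)
E
```

```text
clock: 18.62
eef_pos: [506.8, 230.6, 135.3]
tool_rot: [3.135, -0.011, 1.891]
force: [0.7, 0.5, 1.0]
width: 85.6
(np.float64(316.9909459544328), np.float64(238.03777490073278))
(np.float64(317.2965610954356), np.float64(219.4418964957208))
{'extent': [319.0, 213.2, 74.3, 90.2], 'conf': 0.89}
{'extent': [149.7, 202.2, 113.5, 96.1], 'conf': 0.61}
{'extent': [287.2, 40.0, 107.3, 79.9], 'conf': 0.55}
```

View pics/w2.png

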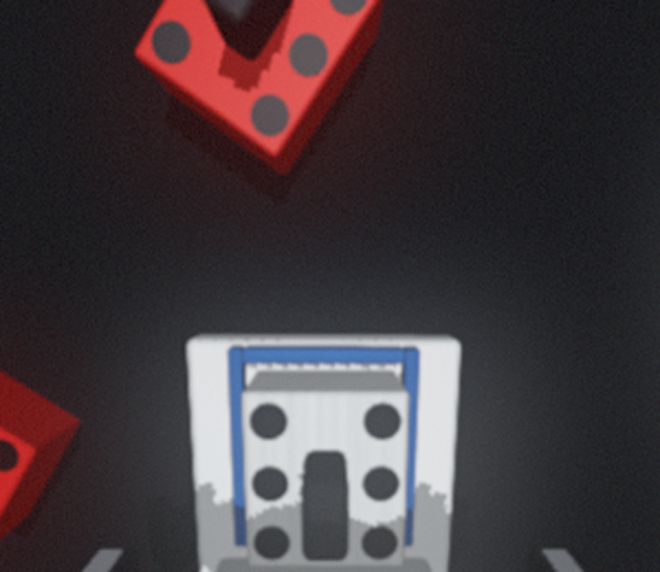

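```bash
python3 -m crank '[[[-0.17,-0.09,0,0,0,0.3],[0,0,0,0,0,0],[0,0,0.4,0,0,0],[0,0,0.4,0,0,0],[0,0,0.4,0,0,0],[0,0,0,0,0,0],[0,0,0,0,0,0]]]'
```

```text
clock: 19.3
eef_pos: [512.6, 225.7, 107.8]
tool_rot: [3.118, -0.013, 1.854]
force: [0.3, 0.5, -0.3]
width: 85.3
```

```bash
python3 -m crank '[[[0.04,-0.23,0.2,0.2,0,0],[0,0,0,0,0,0],[0,-0.08,0.35,0.08,0,0],[0,-0.08,0.35,0.08,0,0],[0,0,0,0,0,0],[0,0,0,0,0,0]]]'
```

```text
clock: 19.8
eef_pos: [501.6, 224.5, 81.2]
tool_rot: [-3.129, -0.014, 1.854]
force: [-0.0, -0.5, -0.4]
width: 85.0
```

```bash
python3 -m crank '[[[0,0.13,0.2,-0.12,0,0],[0,0,0,0,0,0],[0,0,0,0,0,0]]]'
```

```text
clock: 20.05
eef_pos: [505.0, 225.5, 74.5]
tool_rot: [-3.14, -0.014, 1.854]
force: [-0.6, -0.3, -0.4]
width: 85.6
```

Close on the handle and lift slowly.

```bash
python3 -m crank '[[[0,0,0,0,0,0],[0,0,0,0,0,0],[0,0,0,0,0,0],[0,0,0,0,0,0],[0,0,0,0,0,0],[0,0,0,0,0,0],[0,0,0,0,0,0],[0,0,0,0,0,0]]]' 1
python3 -m crank '[[[0,0,-0.2,0,0,0],[0,0,-0.3,0,0,0],[0,0,-0.3,0,0,0],[0,0,-0.3,0,0,0]]]'
```

```text
clock: 20.72
eef_pos: [505.6, 225.7, 75.6]
tool_rot: [-3.141, -0.014, 1.854]
force: [0.4, -1.3, 0.3]
width: 12.9
clock: 21.05
eef_pos: [502.6, 223.9, 108.2]
tool_rot: [-3.133, -0.013, 1.854]
force: [0.7, -0.3, -3.6]
width: 13.1
```

```bash
python3 -m crank '[[[0,0,-0.8,0,0,0],[0,0,-1,0,0,0],[0,0,-1,0,0,0],[0,0,-1,0,0,0],[0,0,0,0,0,0]]]'
python3 - <<'E'
from fit import *
s=ctrl.read_state();print(s["eef_pos"],s["tool_rot"],s["width"],s["force"])
im=ctrl.get_image("top");P=cloud(im);c=im["color"].astype(int)
m=(c[...,2]-c[...,0]>50)&(abs(P[...,0]-505)<120)&(abs(P[...,1]+187)<120)&(P[...,2]<30)
p=P[m][:,:2];p=p[(p>np.percentile(p,.5,0)).all(1)&(p<np.percentile(p,99.5,0)).all(1)]
print(m.sum(),cv2.minAreaRect(p.astype(np.float32)),np.percentile(P[m][:,2],[5,50,95]))
E
```

```text
clock: 21.47
eef_pos: [503.1, 221.8, 231.5]
tool_rot: [-3.133, -0.013, 1.853]
force: [1.2, -0.1, -4.3]
width: 13.1
[503.05527207 221.79738025 231.45971367] [-3.13305315 -0.01279323  1.85291168] 13.137165851388014 [ 1.19855653 -0.07572374 -4.29279059]
3953 ((503.80609130859375, -187.9085693359375), (160.081787109375, 159.14341735839844), 87.10283660888672) [ 0.25105476  5.3991299  18.07803519]
```

```bash
python3 -m crank '[[[-0.5,-0.14,0,0,0,0],[-0.9,-0.26,0,0,0,0],[-0.9,-0.26,0,0,0,0],[-0.9,-0.26,0,0,0,0],[-0.9,-0.26,0,0,0,0],[-0.9,-0.26,0,0,0,0],[-0.9,-0.26,0,0,0,0],[-0.9,-0.26,0,0,0,0],[-0.9,-0.26,0,0,0,0],[-0.9,-0.26,0,0,0,0],[-0.9,-0.26,0,0,0,0],[-0.9,-0.26,0,0,0,0]]]'
python3 -m crank '[[[-0.9,-0.26,0,0,0,0],[-0.9,-0.26,0,0,0,0],[-0.5,-0.14,0,0,0,0],[0,0,0,0,0,0],[0,0,0,0,0,0]]]'
```

```text
clock: 22.52
eef_pos: [491.4, -105.9, 215.7]
tool_rot: [-3.11, -0.025, 1.872]
force: [0.2, -0.1, -3.5]
width: 13.2
clock: 22.93
eef_pos: [485.9, -188.3, 209.9]
tool_rot: [-3.099, -0.027, 1.86]
force: [0.1, 0.1, -4.3]
width: 12.9
```

```bash
python3 -m crank '[[[-0.17,0.57,0,-0.41,-0.13,0],[0,0,0,0,0,0],[0,0,0.8,0,0,0],[0,0,0.8,0,0,0],[0,0,0.8,0,0,0],[0,0,0,0,0,0],[0,0,0,0,0,0]]]'
```

```text
clock: 23.52
eef_pos: [500.2, -177.5, 133.1]
tool_rot: [-3.136, -0.023, 1.869]
force: [1.0, -0.9, -3.9]
width: 13.2
```

```bash
python3 -m crank '[[[-0.37,0.02,0,-0.05,-0.09,0],[0,0,0,0,0,0],[0,0,0.4,0,0,0],[0,0,0.4,0,0,0],[0,0,0.4,0,0,0],[0,0,0,0,0,0],[0,0,0,0,0,0]]]'
```

```text
clock: 24.1
eef_pos: [509.8, -189.9, 104.1]
tool_rot: [3.132, -0.005, 1.871]
force: [-0.2, -0.8, -3.4]
width: 13.2
```

```bash
python3 -m crank '[[[0,-0.17,0.3,0.1,0.08,0],[0,0,0,0,0,0],[0,0,0.3,0,0,0],[0,0,0.3,0,0,0],[0,0,0,0,0,0],[0,0,0,0,0,0]]]'
```

```text
clock: 24.6
eef_pos: [506.9, -192.8, 78.1]
tool_rot: [3.138, -0.01, 1.871]
force: [-0.6, -1.0, -4.3]
width: 12.9
```

Run:
```python
from h import *
for n in ["side"]:
    im=ctrl.get_image(n); u,v=map(int,proj(im,(504,-188,30))); save(im,"s1.png",(max(0,u-100),v-100,u+100,min(400,v+70)),3.5)
```

```text
(no output)
```

View pics/s1.png

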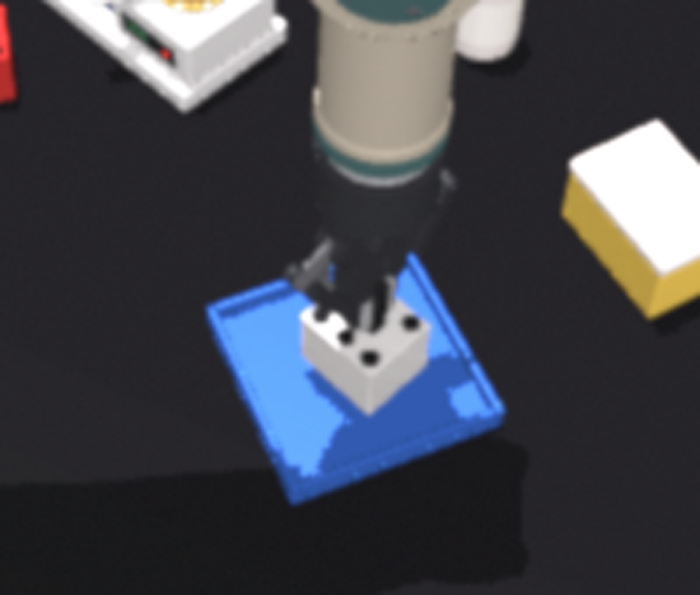

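```bash
python3 -m crank '[[[0,0,0.15,0,0,0],[0,0,0.15,0,0,0],[0,0,0.12,0,0,0],[0,0,0,0,0,0]]]'; python3 -m crank '[[[0,0,0.06,0,0,0],[0,0,0,0,0,0]]]'
```

```text
clock: 24.98
eef_pos: [507.1, -192.5, 64.5]
tool_rot: [3.138, -0.01, 1.871]
force: [-0.4, 0.4, -3.8]
width: 12.9
clock: 25.15
eef_pos: [507.0, -192.4, 62.3]
tool_rot: [3.138, -0.01, 1.871]
force: [-0.4, -0.3, -3.8]
width: 13.0
```

```bash
f(){ python3 -c "
from cell import ctrl
s=ctrl.read_state();print(s['eef_pos'].round(1),s['force'].round(1));exit(int(s['force'][2]>-1.5))"; }
python3 -m crank '[[[0,0,0.05,0,0,0]]]'>/dev/null; f && python3 -m crank '[[[0,0,0.04,0,0,0]]]'>/dev/null && f && python3 -m crank '[[[0,0,0.04,0,0,0]]]'>/dev/null && f && python3 -m crank '[[[0,0,0.04,0,0,0]]]'>/dev/null && f && python3 -m crank '[[[0,0,0.04,0,0,0]]]'>/dev/null && f&& python3 -m crank '[[[0,0,0.04,0,0,0]]]'>/dev/null && f
```

```text
[ 507.2 -192.5   60.9] [ 0.2  0.3 -4.2]
[ 507.7 -192.6   60.5] [-2.1  1.2 16.1]
```

```bash
python3 -m crank '[[[0,0,-0.02,0,0,0],[0,0,0,0,0,0]]]'; python3 -m crank '[[[0,0,0,0,0,0],[0,0,0,0,0,0],[0,0,0,0,0,0],[0,0,0,0,0,0],[0,0,0,0,0,0],[0,0,0,0,0,0],[0,0,0,0,0,0]]]' -1
python3 -m crank '[[[0,0,-0.5,0,0,0],[0,0,-0.8,0,0,0],[0,0,-1,0,0,0],[0,0,-1,0,0,0],[0,0,-1,0,0,0],[0,0,0,0,0,0],[0,0,0,0,0,0]]]'
python3 - <<'E'
from fit import *
im=ctrl.get_image("side"); save(im,"s2.png",(190,120,470,360),2.5);P=cloud(im)
im=ctrl.get_image("wrist");P=cloud(im);c=im["color"].astype(int)
m=(P[...,2]>46)&(P[...,2]<62)&(np.hypot(P[...,0]-507,P[...,1]+192)<45);print(*fit(P,m))
for n in ["top"]:
    im=ctrl.get_image(n);P=cloud(im)
    for k,m in masks(im,P).items():
        if m.sum()>8: print(k,*fit(P,m))
    for q in ["wash_bottle","tip_box","jar"]:
        r=ctrl.search_frame(q,im)[0]; u,v=r["extent"][:2]; print(q,np.round(r["extent"]),np.round(P[int(v),int(u)]))
E
```

```text
clock: 25.48
eef_pos: [507.9, -192.8, 61.7]
tool_rot: [3.136, -0.009, 1.871]
force: [0.9, -0.2, -3.3]
width: 12.8
clock: 26.07
eef_pos: [510.0, -193.7, 63.2]
tool_rot: [3.132, -0.006, 1.871]
force: [-0.4, -0.3, -0.4]
width: 85.4
clock: 26.65
eef_pos: [507.8, -194.5, 196.3]
tool_rot: [3.136, -0.009, 1.871]
force: [-0.4, -1.0, -0.4]
width: 85.3
2983 [ 506.3 -190.4] rectc [ 507.3 -192.9] [56.2 63.6] yaw of long axis as y 0.281 z [51.9 53.4 54.6]
fin 130 [533.5 134.3] rectc [532.3 135.3] [16.4 48.4] yaw of long axis as y 1.393 z [113.2 117.9 121.8]
house 601 [531.9 123.9] rectc [532.3 131.2] [87.8 82.6] yaw of long axis as y -0.963 z [61.1 65.  68.5]
tongue 192 [487.7 143. ] rectc [494.9 134.7] [76.8 49.4] yaw of long axis as y 1.261 z [70.3 73.9 78. ]
wash_bottle [314. 142.  21.  28.] [723.  42.  97.]
tip_box [404. 144.  50.  37.] [ 735. -181.   60.]
jar [258. 149.  24.  30.] [713. 181.  76.]
```

View pics/s2.png

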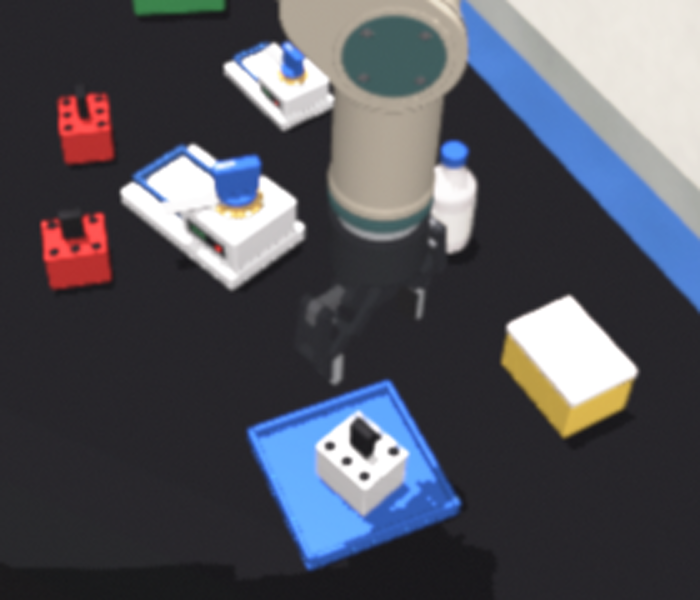

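The block stands upright in the tray, around (362,465) in the crop. Its top is at 53 mm, which matches the floor at 5 mm plus the 48 mm block. The heater well is empty and the other objects have not moved.

```bash
python3 -c "
from cell import ctrl
print(ctrl.finish_job())"
```

```text
the job is handed in; nothing more can be done
None
```

The knob is freed, and the aluminium block stands upright in the blue tray. I handed the job in at about 27 s of the 72 s allowed.

- **Freeing the knob:** I worked it through four bound swings (+, −, +, −). It broke free on the fifth turn, running past 0.5 rad with only its rubbing. Torque readings peaked at 0.33 Nm against the 0.44 Nm ruin limit, with noise of about 0.05 Nm. I never looked at the collar itself.
- **Turning the latch:** I turned the knob to about +1.06 rad anticlockwise. In the wrist picture the tongue is clear of the block.
- **Moving the block:** I lifted it by the handle and lowered it until it touched down with a brief force of about 16 N up on the tool. That was firmer than intended, though well under the force limits. I then opened the fingers and backed off.
- **Last checks:**
    - The block's top is level at about 53 mm, as it should be on the tray floor.
    - It sits within about 6 mm of the tray's centre.
    - The wash bottle, tip box and jar read within about 4 mm of where they began, which is the detector's scatter. The two red look-alikes were only seen in the last picture, not measured.
- **Disagreement:** the outermost bind angles, about +0.40 and −0.37 rad, are slightly past the stated 0.36. I put this down to slack in the grip and my estimate of the knob's zero.

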